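# Hold the rinsed mill balls level in the drip bowl

### The arm

A 7-joint arm with a two-finger parallel gripper is mounted at the origin on the work surface; the furniture and walls round the work are solid. World frame = base frame: x ahead of the robot, y to its left, z up, the work surface at z = 0. Lengths are in m, angles in rad, forces in N, time in s.
With the tool pointing down it reaches from about 0.425 to 0.875 m from the base axis. Payload 8.4 kg.
Tool frame: the origin (TCP) lies on the centre line of the jaws, within the pads' length; the fingertips stand 19 mm ahead of it and the grasp point (between the pads) is the TCP (robot.tip_extent is the z of the fingertips in the tool frame, in m); z points along the fingers, y is the line along which they close (so a half turn about z gives the same grasp; the last joint's range is limited). The gripper opens to 85 mm and grips with 20 to 120 N. Pads are 22 mm wide; open, the fingers measure 114 mm over their backs; the gripper's body (76 mm by 85 mm) begins 54 mm behind the grasp point. The pads swing forward as they close: fully open they stand 13 mm farther back than shut.
Start: joints at [1.164, 0.333, 0.04, 1.465, -0.013, 1.343, -0.059], TCP at [0.197, -0.619, 0.25] pointing down, gripper open.
Joint ranges: [-2.58, 2.58], [-0.38, 2.09], [-1.3, 1.39], [0.25, 2.4], [-1.5, 4.64], [0.08, 2.09], [-2.65, 2.65]. Speed limits (rad/s): [2.22, 2.22, 2.79, 2.79, 3.14, 3.14, 3.14].

### API

Orientations are given as a unit quaternion [w, x, y, z].
In Python, from cell import robot gives the robot as it stands.
- The arm moves only by the tool send_rows, never from a script. Its argument "moves" is a list of rows, each an object with "jaw": the closure, from 0 (fully open) to 1 (shut); "xyz": the shift along the tool's x, y, z each as a share of 0.3 m, from -1 to 1, a list of three; "turn": the turn about the tool's z as a share of 180 degrees, from -1 to 1. A call has 1 to 5 rows; each row is the pose to reach, as a shift and turn from the pose commanded when the call began, along the tool's axes at that moment, turning the shorter way round; what a row does not reach only later rows make up. A row lasts 1/12 s, in which the tool goes at most 41.7 mm and 7.16 degrees, less where a joint would pass 70% of its speed; a pose out of reach is approached as far as the arm can. A call with a number of a shift or a turn outside -1 to 1 is refused whole. A call with a gripper value outside its range is refused whole. The fingers move at their own pace and stop on an object; "squeeze" is the grip in N (left out, the last holds). Time passes only in rows, so rows that repeat a pose let the fingers close. It gives the time, the measured TCP pose, the force, the opening and the grip force at its end, in the units of the state.
- robot.read_state(): the state, without advancing time (a new reading comes with each control period).
- robot.grab_frame(name): name is "side" or "top" or "wrist"; returns the picture (420x560x3 uint8, red, green, blue); there is no depth.
- robot.camera_model(name): a dict with "K" (3x3 intrinsics, pixels), "extrinsics" (4x4, takes a point from camera to world coordinates). Camera axes: x right, y down, z forward; pixel columns grow to the right and rows downward; lengths in m; the calibration is good to about 2 mm. A picture is of the moment at which its call begins: read the wrist's pose just before it. camera_model takes no time and is no camera call; for the wrist camera it gives the pose at the moment of the call.
- robot.hand_in(): hands the job in; it is judged then, once.
Trained networks look in the newest picture that a camera, given by its name, has taken for a name from the list of things; names that differ only in an ending like _2 or _b are one class to them, and where a whole thing is asked for, a point or a joint stands for the part that bears it (a point fixed in the world has none). Each returns a list of dicts, best first, with "p" (0 to 1); they miss things now and then, are a little off and sometimes report something else, mostly with a low value. They report only what shows in the picture. A call takes as long as a camera call.
- robot.look_for(camera, label): "bbox" ([centre column, centre row, width, height] in pixels, round what is visible of it).
The state is a dict: "clock": time; "joint_pos": joint angles; "joint_velocities": joint speeds; "effort": joint torques, N m; "position": TCP position; "tool_rot": TCP orientation; "wrist_force": force on the tool from outside, world axes, zero at the start; "torque": the same for the moment, N m; "finger_gap": finger opening in m; "grip_force": force on a finger pad.
Only numpy, scipy, OpenCV 4.12 (cv2) and the standard library are available. Lean on these libraries where they do the work, as an engineer would, in place of code of your own. Each camera call takes 0.05 s, during which the arm holds its last target. There are 200 camera calls.

### The job

The milling balls have been rinsed in the blue dish and must drip off in the orange bowl, where somebody left a cup: first lift the cup out and stand it upright on the bare top of the chest, clear of bowl and dish. Then lift the ball carrier, which has a wooden grip, out of the dish, keep it level so that every ball stays in its pocket, and lower it over the middle of the bowl until its plate hangs below the bowl's rim without touching the bowl. Finish there, still gripping it, level and steady in the air (do not put it down or let go), and do not shift the dish, the bowl or the other things.

Things in the scene. Friction and masses are not known exactly. Their poses are not given: they have to be found in the camera images.
- chest: Fixed low wooden drawer chest along the wall; the work is on its bare top, 205 mm above the table, 233 mm deep (its x, away from the robot) by 880 mm long (its y, along the wall). Origin: centre of its underside, on the table, z up. The wall rises at its far long edge. A desk lamp hangs left of the robot: its head near x -0.1, y 0.35, z 0.47 to 0.66 m.
- carrier: Ball carrier, loose in the blue dish, 0.2 kg: round steel plate, 83 mm across, on three 6 mm feet, 8 mm upright stem at its centre, wooden cross grip on top. Origin: centre of its underside (feet), z up the stem, y along the grip; plate 6 to 8.5 mm above it. Three shallow pockets, 28 mm inside, rims 3 mm high: a ball rolls out beyond about 40 degrees of tilt, or sooner if jerked.
- carrier_grip (a point): centre of the carrier's wooden cross grip, 80 mm above the carrier's origin. The grip is 16 mm thick (carrier's x), 66 mm long (carrier's y), 24 mm high; below it the bare stem; the balls' tops are 35 mm below the grip's underside.
- rinse_dish: Shallow blue ceramic rinse dish, 120 mm across at the rim, 26 mm high, 0.3 kg, loose on the chest. Its flat floor, 91 mm across, lies 6 mm above its underside; the carrier stands on that floor, about centred. Origin at the centre of its underside, z up.
- drip_bowl: Orange open bowl, 192 mm across at the rim, 70 mm high, 0.25 kg, loose on the chest. Inside it narrows from about 175 mm across at the rim to 110 mm at its flat floor, which lies 6 to 9 mm above its underside. Origin at the centre of its underside, z up.
- left_cup: Beige-grey plastic cup, open at the top, 66 mm across at the rim, 50 mm at the foot, 85 mm high, 0.06 kg, round; it stands upright on the bowl's floor, up to 12 mm from the bowl's middle, so that its rim is about 21 mm above the bowl's. Origin at the centre of its underside, z up.
- ball_1_center (a point): centre of mill ball 1: white ceramic, 24 mm across, 27 g, loose in its pocket of the carrier with about 6 mm of play
- pocket_1 (a point): pocket 1 of the carrier: where ball 1's centre lies when it sits in the middle of its pocket (20.5 mm above the carrier's origin)
- ball_2_center (a point): centre of mill ball 2: white ceramic, 24 mm across, 27 g, loose in its pocket of the carrier with about 6 mm of play
- pocket_2 (a point): pocket 2 of the carrier: where ball 2's centre lies when it sits in the middle of its pocket (20.5 mm above the carrier's origin)
- ball_3_center (a point): centre of mill ball 3: white ceramic, 24 mm across, 27 g, loose in its pocket of the carrier with about 6 mm of play
- pocket_3 (a point): pocket 3 of the carrier: where ball 3's centre lies when it sits in the middle of its pocket (20.5 mm above the carrier's origin)
- bisque_cup: white open bisque-fired cup, 88 mm across, 80 mm high, on the chest; bystander, leave it alone. Origin at the centre of its underside, z up.
- olive_jar: small olive-green jar with a lid, 62 mm across, 62 mm high, on the chest; bystander, leave it alone. Origin at the centre of its underside, z up.
- pink_jar: pink jar with a lid, 72 mm across, 100 mm high, on the chest; bystander, leave it alone. Origin at the centre of its underside, z up.

How it is judged:
On the way, in this order (a step that is already met when the one before it is completed fails the run):
1. the cup stands upright on the bare top of the chest, clear of bowl and dish, released (angle between left_cup's own z axis and vertical below 0.1 rad and z of left_cup in the frame of chest between 0.199 and 0.211 m and horizontal distance between left_cup and drip_bowl above 0.135 m and horizontal distance between left_cup and rinse_dish above 0.098 m and linear speed of left_cup below 0.02 m/s and contact force between the fingers and left_cup below 0.05 N), for 0.2 s.
2. the carrier has been lifted clear above the dish's rim, all balls in their pockets (distance between ball_1_center and pocket_1 below 0.014 m and distance between ball_2_center and pocket_2 below 0.014 m and distance between ball_3_center and pocket_3 below 0.014 m and z of carrier in the frame of rinse_dish above 0.035 m), for 0.1 s.
At the end, for the whole second after the job is handed in: Cup upright and released on the chest, axis over 135 mm from the bowl's and 98 mm from the dish's; carrier gripped in the air, stem within 28 mm of the bowl's centre, feet 14 to 60 mm above the bowl's underside, level within 7 degrees, still, not touching the bowl, balls in their pockets (all of step 1 and distance between ball_1_center and pocket_1 below 0.014 m and distance between ball_2_center and pocket_2 below 0.014 m and distance between ball_3_center and pocket_3 below 0.014 m and horizontal distance between carrier and drip_bowl below 0.028 m and z of carrier in the frame of drip_bowl between 0.014 and 0.06 m and angle between carrier's own z axis and vertical below 0.12 rad and linear speed of carrier below 0.03 m/s and contact force between the fingers and carrier above 2 N and contact force between carrier and drip_bowl below 0.05 N and angle between each of drip_bowl, rinse_dish's own z axis and vertical below 0.06 rad); the arm keeps its last pose, push and grip.
It fails at once if a ball has left its pocket (distance between ball_1_center and pocket_1 above 0.018 m or distance between ball_2_center and pocket_2 above 0.018 m or distance between ball_3_center and pocket_3 above 0.018 m).
It fails at once if the carrier is tipped more than about 26 degrees (angle between carrier's own z axis and vertical above 0.45 rad).
It fails at once if the bowl is pushed 30 mm or tipped (distance of drip_bowl from where it was at the start of the episode above 0.03 m or angle between drip_bowl's own z axis and vertical above 0.35 rad).
It fails at once if the dish is pushed 30 mm or tipped (distance of rinse_dish from where it was at the start of the episode above 0.03 m or angle between rinse_dish's own z axis and vertical above 0.35 rad).
It fails at once if a bystander is moved 20 mm or more (distance of any of bisque_cup, olive_jar, pink_jar from where it was at the start of the episode above 0.02 m).
It also fails if it takes over 59 s, if anything falls off the work surface, if the arm or the gripper's body presses on something with over 40 N, if the wrist force passes 120 N, or if a joint passes its speed limit or range.

## Working session

There is one attempt and no reset: what is moved stays moved. The work goes in short steps, Python scripts to look and compute and a tool call to move; the robot and the scene stay as the last step left them, time stands still between calls to the robot, and variables do not carry over. Pictures are saved under pics/ and viewed, at most 12 in all, crops included, and the job is handed in when it is done.

Besides the shell and the picture viewer there is one more tool, called as a command line: name --argument value ..., lists and objects as JSON in quotes. send_rows: Moves the arm, as the interface text tells. Shift numbers are shares of 0.3 m and turn numbers shares of 180 degrees, none past 1 either way. Its arguments: {"type":"object","properties":{"moves":{"type":"array","items":{"type":"object","properties":{"jaw":{"type":"number"},"xyz":{"type":"array","items":{"type":"number","minimum":-1,"maximum":1}},"turn":{"type":"number","minimum":-1,"maximum":1}}}},"squeeze":{"type":"number"}},"required":["moves"]}

```bash
ls; mkdir -p pics; cat > h.py <<'E'
import numpy as np, cv2
from cell import robot
def ray(cam,u,v,z):
    m=robot.camera_model(cam);K=np.array(m["K"]);T=np.array(m["extrinsics"])
    d=T[:3,:3]@np.linalg.solve(K,[u,v,1.]);o=T[:3,3]
    return o+d*(z-o[2])/d[2]
def proj(cam,p):
    m=robot.camera_model(cam);K=np.array(m["K"]);T=np.array(m["extrinsics"])
    c=T[:3,:3].T@(np.array(p)-T[:3,3]);q=K@c;return q[:2]/q[2]
def R(q):
    from scipy.spatial.transform import Rotation as S
    return S.from_quat([q[1],q[2],q[3],q[0]]).as_matrix()
E
python3 - <<'E'
from h import *
s=robot.read_state();print(s["clock"],s["position"],s["tool_rot"],R(s["tool_rot"]).round(3).tolist())
ims=[]
for c in ("side","top"):
    im=robot.grab_frame(c);ims.append(im)
    cv2.imwrite(f"pics/{c}0.png",im[:,:,::-1])
    print(c,np.array(robot.camera_model(c)["extrinsics"]).round(3).tolist())
    for n in ["carrier","carrier_grip","rinse_dish","drip_bowl","left_cup","bisque_cup","olive_jar","pink_jar","ball_1_center"]:
        for d in robot.look_for(c,n)[:3]: print(c,n,round(d["p"],2),np.round(d["bbox"],1))
E
```

```text
pics
0.0 [ 0.1967739  -0.61906907  0.24939932] [-7.88772483e-04  9.88181594e-01  1.53285616e-01 -1.84816946e-04] [[0.953, 0.303, -0.001], [0.303, -0.953, 0.002], [-0.0, -0.002, -1.0]]
side [[-0.978, -0.135, 0.161, 0.311], [-0.21, 0.595, -0.776, 1.039], [0.009, -0.792, -0.61, 1.025], [0.0, 0.0, 0.0, 1.0]]
side carrier 0.55 [337.6 155.4  27.8  27. ]
side carrier_grip 0.93 [338.1 155.4  27.4  26.1]
side rinse_dish 0.65 [335.2 165.5  37.7  26. ]
side drip_bowl 0.63 [266.2 237.5  77.9  62. ]
side drip_bowl 0.61 [202.8 275.6  39.1  48.3]
side drip_bowl 0.26 [336.5 164.7   6.6   4.7]
side left_cup 0.76 [268.4 234.6  26.5  45.2]
side bisque_cup 0.92 [202.1 274.1  40.5  47.9]
side bisque_cup 0.23 [337.3 153.2  28.4  26.6]
side olive_jar 0.7 [276.  189.1  19.7  27.2]
side pink_jar 0.96 [323.9 128.2  26.9  40.2]
side ball_1_center 0.45 [344.4 159.5   5.8   3.4]
top [[0.012, -0.98, 0.197, 0.275], [-1.0, -0.013, -0.004, -0.029], [0.006, -0.197, -0.98, 1.345], [0.0, 0.0, 0.0, 1.0]]
top carrier 0.6 [363.2 253.3  30.3  30.3]
top carrier_grip 0.89 [363.9 252.2  30.7  29.3]
top rinse_dish 0.82 [364.9 252.6  49.8  44.4]
top rinse_dish 0.68 [136.3 156.8  42.6  38.3]
top drip_bowl 0.64 [198.4 199.9  79.1  76.5]
top left_cup 0.92 [198.9 198.9  28.6  28.6]
top left_cup 0.39 [354.  253.    9.8  10.6]
top left_cup 0.34 [366.5 253.8  28.7  31.3]
top bisque_cup 0.82 [133.8 156.4  39.3  36.9]
top olive_jar 0.71 [282.3 192.7  21.2  28.6]
top olive_jar 0.16 [198.6 201.   27.   35.6]
top pink_jar 0.58 [431.8 229.4  42.7  33.7]
top ball_1_center 0.5 [367.8 263.4   4.2   8.1]
```

```bash
ls pics
```

```text
side0.png
top0.png
```

```bash
python3 - <<'E'
from h import *
a=cv2.imread("pics/side0.png")[100:310,170:380];b=cv2.imread("pics/top0.png")[110:320,80:470]
o=np.zeros((600,800,3),np.uint8)
cv2.imwrite("pics/t.png",cv2.resize(b,None,fx=2.05,fy=2.05,interpolation=3)[:,:800])
cv2.imwrite("pics/s.png",cv2.resize(a,None,fx=2.8,fy=2.8,interpolation=3))
for n,t,s,z in [("grip",(363.9,252.2),(338.1,155.4),.303),("dishrim",(364.9,252.6),(335.2,165.5),.231),("bowlrim",(198.4,199.9),(266,237.5),.275),("cuprim",(198.9,198.9),(268.4,225),.297),("bisque",(133.8,156.4),(202.1,262),.285),("olive",(282.3,185),(276,182),.267),("pink",(431.8,229.4),(323.9,118),.305)]:
    print(n,ray("top",*t,z).round(3),ray("side",*s,z).round(3))
E
```

```text
grip [ 0.388 -0.239  0.303] [ 0.385 -0.163  0.303]
dishrim [ 0.395 -0.256  0.231] [ 0.395 -0.22   0.231]
bowlrim [0.519 0.171 0.275] [0.515 0.209 0.275]
cuprim [0.516 0.166 0.297] [0.514 0.187 0.297]
bisque [0.628 0.34  0.285] [0.633 0.332 0.285]
olive [ 0.563 -0.041  0.267] [ 0.545 -0.038  0.267]
pink [ 0.446 -0.405  0.305] [ 0.458 -0.388  0.305]
```

View pics/t.png

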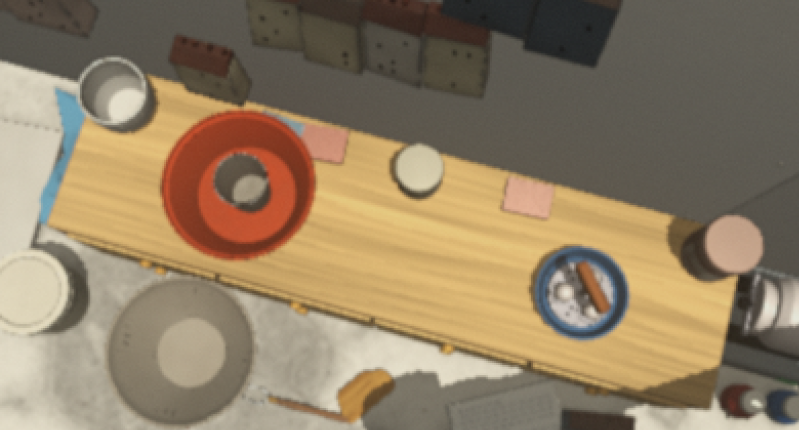

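View pics/s.png

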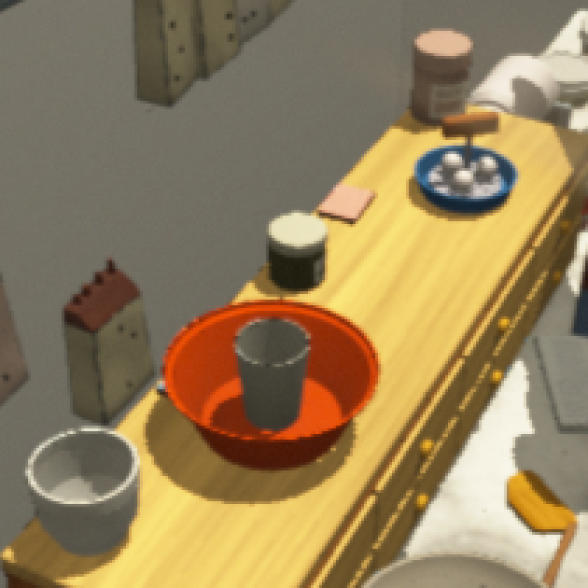

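The views show the cup in the bowl at top (198,199), the bowl rim at about (197,200), the dish at about (363,252), and the wooden grip at about (369,250), with its long axis near 33° in world. The space between the olive jar and the front edge is bare.

```bash
cat >> h.py <<'E'
def mv(p,yaw=None):
    """shares to world p; yaw = desired world angle (deg) of tool y axis (mod 180)"""
    s=robot.read_state();M=R(s["tool_rot"]);d=M.T@(np.array(p)-s["position"])/0.3
    y=np.degrees(np.arctan2(M[1,1],M[0,1]))
    t=0 if yaw is None else -(((yaw-y)+90)%180-90)/180
    print("t",round(s["clock"],2),"pos",np.round(s["position"],4),"yaw",round(y,1),"-> xyz",d.round(3).tolist(),"turn",round(t,3),"gap",round(s["finger_gap"],4),"F",np.round(s["wrist_force"],1))
E
python3 - <<'E'
from h import *
for n,c,p,z in [("grip","top",(369.3,250),.303),("grip","side",(338.2,144.6),.303),("dish","top",(362.9,252.4),.231),("bowl","top",(196.6,200.2),.275),("cup","top",(198,198.8),.297),("cup","side",(267,223),.297),("olive","top",(284.4,192),.267),("olive","side",(276.5,181),.267),
 ("edgeL","top",(103,221.2),.205),("edgeM","top",(261,263),.205),("edgeR","top",(427,309),.205)]: print(n,c,ray(c,*p,z).round(3))
mv([.45,-.3,.43],-58)
E
```

```text
grip top [ 0.394 -0.252  0.303]
grip side [ 0.392 -0.226  0.303]
dish top [ 0.396 -0.251  0.231]
bowl top [0.518 0.176 0.275]
cup top [0.516 0.168 0.297]
cup side [0.519 0.181 0.297]
olive top [ 0.544 -0.046  0.267]
olive side [ 0.545 -0.044  0.267]
edgeL top [0.473 0.435 0.205]
edgeM top [0.367 0.012 0.205]
edgeR top [ 0.255 -0.417  0.205]
t 1.0 pos [ 0.1969 -0.6194  0.2503] yaw -72.4 -> xyz [1.127, -0.759, -0.599] turn -0.08 gap 0.0851 F [0.7 0.  0.3]
```

send_rows --moves '[{"xyz": [0, 0, -0.6], "jaw": 0}, {"xyz": [0.1, 0, -0.6], "jaw": 0}, {"xyz": [0.3, -0.2, -0.6], "jaw": 0}, {"xyz": [1, -0.7, -0.6], "jaw": 0}, {"xyz": [1, -0.7, -0.6], "jaw": 0}]' --squeeze 30

```text
invalid input at $.moves[0]: expected keys jaw, xyz, turn
```

```bash
python3 -c "
from h import *
mv([.45,-.25,.43]); mv([.515,.172,.43])"
```

```text
t 1.0 pos [ 0.1969 -0.6194  0.2503] yaw -72.4 -> xyz [1.177, -0.918, -0.599] turn 0 gap 0.0851 F [0.7 0.  0.3]
t 1.0 pos [ 0.1969 -0.6194  0.2503] yaw -72.4 -> xyz [1.81, -2.193, -0.599] turn 0 gap 0.0851 F [0.7 0.  0.3]
```

send_rows --moves '[{"xyz": [0, 0, -0.6], "jaw": 0, "turn": 0}, {"xyz": [0, 0, -0.6], "jaw": 0, "turn": 0}, {"xyz": [0.3, -0.2, -0.6], "jaw": 0, "turn": 0}, {"xyz": [1, -0.7, -0.6], "jaw": 0, "turn": 0}, {"xyz": [1, -0.7, -0.6], "jaw": 0, "turn": 0}]' --squeeze 30

```text
clock: 1.42
position: [0.2659, -0.5301, 0.3802]
tool_rot: [0.001, 0.988, 0.152, 0.0]
wrist_force: [1.9, -0.2, -0.2]
finger_gap: 0.0856
grip_force: 0.0
```

send_rows --moves '[{"xyz": [0.8, -0.8, -0.1], "jaw": 0, "turn": 0}, {"xyz": [0.8, -0.8, -0.1], "jaw": 0, "turn": 0}, {"xyz": [0.8, -0.8, -0.1], "jaw": 0, "turn": 0}, {"xyz": [0.8, -0.8, -0.1], "jaw": 0, "turn": 0}, {"xyz": [0.8, -0.8, -0.1], "jaw": 0, "turn": 0}]'

```text
clock: 1.83
position: [0.3616, -0.3439, 0.397]
tool_rot: [0.0, 0.988, 0.153, 0.0]
wrist_force: [1.7, -0.4, -0.1]
finger_gap: 0.085
grip_force: 0.0
```

```bash
python3 -c "
from h import *
mv([.45,-.25,.43]); mv([.515,.172,.43])"
```

```text
t 1.83 pos [ 0.3616 -0.3439  0.397 ] yaw -72.4 -> xyz [0.376, -0.209, -0.11] turn 0 gap 0.085 F [ 1.7 -0.4 -0.1]
t 1.83 pos [ 0.3616 -0.3439  0.397 ] yaw -72.4 -> xyz [1.008, -1.484, -0.111] turn 0 gap 0.085 F [ 1.7 -0.4 -0.1]
```

send_rows --moves '[{"xyz": [0.68, -1, -0.11], "jaw": 0, "turn": 0}, {"xyz": [0.68, -1, -0.11], "jaw": 0, "turn": 0}, {"xyz": [0.68, -1, -0.11], "jaw": 0, "turn": 0}, {"xyz": [0.68, -1, -0.11], "jaw": 0, "turn": 0}, {"xyz": [0.68, -1, -0.11], "jaw": 0, "turn": 0}]'

```text
clock: 2.25
position: [0.4204, -0.1449, 0.4159]
tool_rot: [0.0, 0.988, 0.153, 0.0]
wrist_force: [0.3, -0.1, 0.5]
finger_gap: 0.0853
grip_force: 0.0
```

send_rows --moves '[{"xyz": [0.68, -1, 0], "jaw": 0, "turn": 0}, {"xyz": [0.68, -1, 0], "jaw": 0, "turn": 0}, {"xyz": [0.68, -1, 0], "jaw": 0, "turn": 0}, {"xyz": [0.68, -1, 0], "jaw": 0, "turn": 0}, {"xyz": [0.68, -1, 0], "jaw": 0, "turn": 0}]'

```text
clock: 2.67
position: [0.4798, 0.0547, 0.4159]
tool_rot: [0.0, 0.988, 0.153, 0.001]
wrist_force: [1.5, -1.2, -0.6]
finger_gap: 0.0857
grip_force: 0.0
```

```bash
python3 -c "
from h import *
mv([.515,.172,.43])"
```

```text
t 2.67 pos [0.4798 0.0547 0.4159] yaw -72.4 -> xyz [0.23, -0.337, -0.047] turn 0 gap 0.0857 F [ 1.5 -1.2 -0.6]
```

send_rows --moves '[{"xyz": [0.23, -0.34, 0], "jaw": 0, "turn": 0}, {"xyz": [0.23, -0.34, 0], "jaw": 0, "turn": 0}, {"xyz": [0.23, -0.34, 0], "jaw": 0, "turn": 0}, {"xyz": [0.23, -0.34, 0], "jaw": 0, "turn": 0}, {"xyz": [0.23, -0.34, 0], "jaw": 0, "turn": 0}]'

```text
clock: 3.08
position: [0.5143, 0.1734, 0.4149]
tool_rot: [-0.001, 0.988, 0.156, -0.001]
wrist_force: [-0.4, -0.3, -0.5]
finger_gap: 0.0851
grip_force: 0.0
```

```bash
python3 - <<'E'
from h import *
mv([.515,.172,.43])
print(np.array(robot.camera_model("wrist")["extrinsics"]).round(3).tolist())
im=robot.grab_frame("wrist");cv2.imwrite("pics/w1.png",im[:,:,::-1])
for n,z in (("left_cup",.297),("drip_bowl",.275)):
    for d in robot.look_for("wrist",n)[:2]:
        b=d["bbox"];print(n,d["p"],np.round(b),ray("wrist",b[0],b[1],z).round(3))
E
```

```text
t 3.08 pos [0.5143 0.1734 0.4149] yaw -72.1 -> xyz [0.001, 0.005, -0.05] turn 0 gap 0.0851 F [-0.4 -0.3 -0.5]
[[0.307, -0.907, -0.288, 0.588], [-0.952, -0.293, -0.091, 0.196], [-0.002, 0.302, -0.953, 0.538], [0.0, 0.0, 0.0, 1.0]]
left_cup 0.58 [285. 193.  93.  92.] [0.527 0.169 0.297]
drip_bowl 0.68 [278. 177. 239. 232.] [0.532 0.175 0.275]
```

View pics/w1.png

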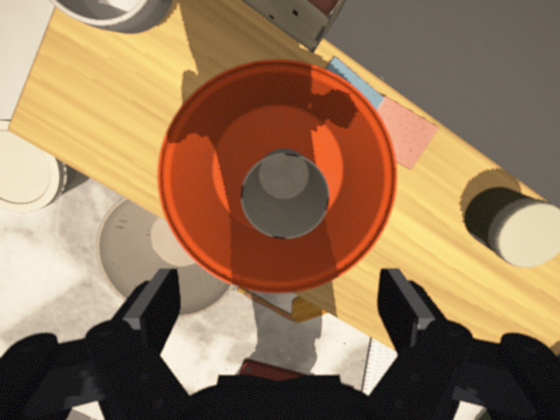

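The wrist view shows the cup rim centred at about (285,194) and the bowl rim at about (278,177). The olive jar lid is at about (527,233). Wrist and top estimates differ by about 10 mm in x, so I'll cross-check.

```bash
python3 - <<'E'
from h import *
mv([.52,.17,.3])
print("olive",ray("wrist",527,233,.267).round(3),robot.camera_model("wrist")["K"])
im=robot.grab_frame("side");im0=cv2.imread("pics/side0.png")[:,:,::-1]
for p in [(.516,.168,.297),(.527,.169,.297)]: print(proj("top",p),proj("side",p),proj("wrist",p))
for d in robot.look_for("side","left_cup")[:1]: print(d)
# sub-pixel orange mask of bowl in stored top and wrist pictures -> outer contour ellipse
for f,c in (("top0","top"),("w1","wrist"),("side0","side")):
    h=cv2.cvtColor(cv2.imread(f"pics/{f}.png"),cv2.COLOR_BGR2HSV)
    m=cv2.inRange(h,(2,170,60),(12,255,255));m=cv2.morphologyEx(m,cv2.MORPH_OPEN,np.ones((3,3)))
    k=max(cv2.findContours(m,0,1)[0],key=cv2.contourArea);k=cv2.convexHull(k)
    e=cv2.fitEllipse(k);print(c,cv2.boundingRect(k),e,ray(c,*e[0],.275).round(4))
E
```

```text
t 3.23 pos [0.5148 0.1695 0.4155] yaw -72.5 -> xyz [0.017, 0.003, 0.385] turn 0 gap 0.0853 F [-0.1 -0.4 -0.2]
olive [ 0.548 -0.044  0.267] [[339.78123689   0.         278.56988461]
 [  0.         339.78123689 206.8299488 ]
 [  0.           0.           1.        ]]
[198.07445038 198.93862   ] [269.54557459 219.94684468] [280.15410592 206.69815048]
[197.88839516 194.61863401] [265.09083094 219.57320327] [283.35688551 192.72624774]
{'bbox': [269.8, 234.7, 28.5, 43.6], 'p': 0.88}
top (159, 164, 74, 73) ((195.72238159179688, 199.8800811767578), (71.64372253417969, 74.72164154052734), 66.14765930175781) [0.5185 0.178  0.275 ]
wrist (158, 59, 239, 234) ((276.8747253417969, 175.7253875732422), (233.37527465820312, 238.590576171875), 96.35306549072266) [0.5331 0.176  0.275 ]
side (228, 207, 77, 61) ((265.8231506347656, 235.83399963378906), (60.25035858154297, 76.65010070800781), 87.72513580322266) [0.5172 0.2031 0.275 ]
```

send_rows --moves '[{"xyz": [0.02, 0, 0.2], "jaw": 0, "turn": 0}, {"xyz": [0.02, 0, 0.2], "jaw": 0, "turn": 0}, {"xyz": [0.02, 0, 0.2], "jaw": 0, "turn": 0}, {"xyz": [0.02, 0, 0.2], "jaw": 0, "turn": 0}, {"xyz": [0.02, 0, 0.2], "jaw": 0, "turn": 0}]'

```text
clock: 3.75
position: [0.5208, 0.1722, 0.3572]
tool_rot: [0.0, 0.988, 0.153, 0.001]
wrist_force: [-0.1, -0.1, 0.0]
finger_gap: 0.0853
grip_force: 0.0
```

```bash
python3 - <<'E'
from h import *
for i in range(3):
    mv([.52,.17,.29])
    im=robot.grab_frame("wrist")
    for d in robot.look_for("wrist","left_cup")[:1]:
        b=d["bbox"];print(d["p"],np.round(b),ray("wrist",b[0],b[1],.297).round(3))
cv2.imwrite("pics/w2.png",im[:,:,::-1])
E
```

```text
t 3.75 pos [0.5208 0.1722 0.3572] yaw -72.4 -> xyz [-0.005, 0.006, 0.224] turn 0 gap 0.0853 F [-0.1 -0.1  0. ]
0.95 [281. 224. 116. 120.] [0.53  0.174 0.297]
t 3.85 pos [0.5209 0.1726 0.3573] yaw -72.4 -> xyz [-0.006, 0.007, 0.224] turn 0 gap 0.0856 F [ 0.4 -0.3  0. ]
0.7 [283. 225. 116. 120.] [0.53  0.173 0.297]
t 3.95 pos [0.5207 0.1727 0.3568] yaw -72.4 -> xyz [-0.006, 0.008, 0.223] turn 0 gap 0.0856 F [ 0.4  0.4 -0. ]
0.67 [281. 226. 114. 118.] [0.529 0.173 0.297]
```

View pics/w2.png

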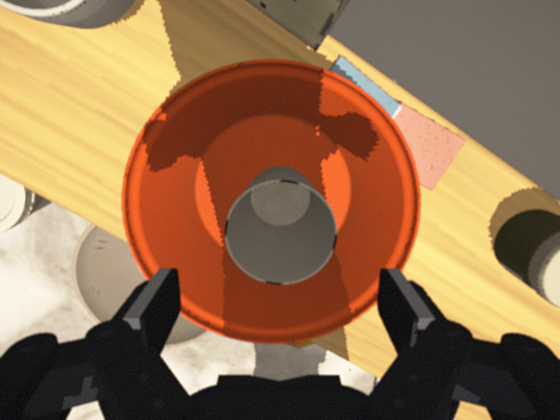

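Cup rim spans columns 224–336, rows 180–284, centred at (280,232), which is on the jaws' centre line. I'll descend on (0.524, 0.172) and close.

send_rows --moves '[{"xyz": [0.01, 0, 0.1], "jaw": 0, "turn": 0}, {"xyz": [0.01, 0, 0.2], "jaw": 0, "turn": 0}, {"xyz": [0.01, 0, 0.29], "jaw": 0, "turn": 0}, {"xyz": [0.01, 0, 0.29], "jaw": 0, "turn": 0}, {"xyz": [0.01, 0, 0.29], "jaw": 0, "turn": 0}]'

```text
clock: 4.47
position: [0.5228, 0.1732, 0.2683]
tool_rot: [-0.0, 0.988, 0.153, -0.001]
wrist_force: [0.6, -0.0, -0.0]
finger_gap: 0.0852
grip_force: 0.0
```

send_rows --moves '[{"xyz": [0, 0, 0], "jaw": 1, "turn": 0}, {"xyz": [0, 0, 0], "jaw": 1, "turn": 0}, {"xyz": [0, 0, 0], "jaw": 1, "turn": 0}, {"xyz": [0, 0, 0], "jaw": 1, "turn": 0}, {"xyz": [0, 0, 0], "jaw": 1, "turn": 0}]' --squeeze 20

```text
clock: 4.88
position: [0.5243, 0.174, 0.2709]
tool_rot: [-0.0, 0.988, 0.153, 0.002]
wrist_force: [0.2, 0.3, 7.6]
finger_gap: 0.0641
grip_force: 20.9
```

send_rows --moves '[{"xyz": [0, 0, -0.08], "jaw": 1, "turn": 0}, {"xyz": [0, 0, -0.2], "jaw": 1, "turn": 0}, {"xyz": [0, 0, -0.32], "jaw": 1, "turn": 0}, {"xyz": [0, 0, -0.4], "jaw": 1, "turn": 0}, {"xyz": [0, 0, -0.4], "jaw": 1, "turn": 0}]'

```text
clock: 5.3
position: [0.5245, 0.1746, 0.395]
tool_rot: [-0.001, 0.988, 0.153, 0.004]
wrist_force: [0.1, 0.2, -0.3]
finger_gap: 0.0638
grip_force: 22.4
```

```bash
python3 - <<'E'
from h import *
mv([.44,-.06,.39])
im=robot.grab_frame("side");cv2.imwrite("pics/s2.png",cv2.resize(im[60:310,130:400],None,fx=2,fy=2)[:,:,::-1])
E
```

```text
t 5.3 pos [0.5245 0.1746 0.395 ] yaw -72.4 -> xyz [-0.506, 0.66, 0.012] turn 0 gap 0.0638 F [ 0.1  0.2 -0.3]
```

View pics/s2.png

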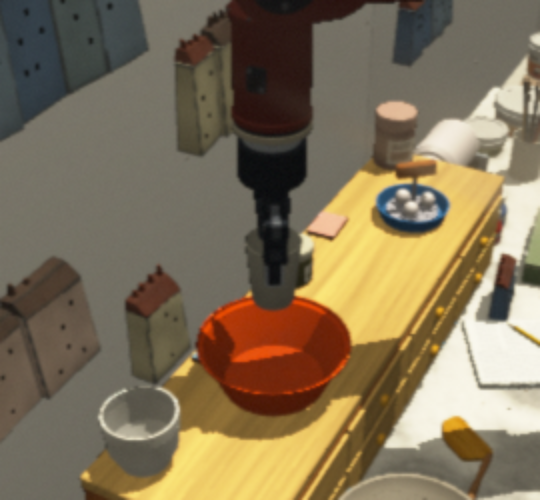

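The cup is held upright above the bowl, at about (272,270) in the crop, and the bowl has not moved. Carrying it to (0.44, -0.06).

send_rows --moves '[{"xyz": [-0.08, 0.1, 0], "jaw": 1, "turn": 0}, {"xyz": [-0.18, 0.22, 0], "jaw": 1, "turn": 0}, {"xyz": [-0.28, 0.35, 0], "jaw": 1, "turn": 0}, {"xyz": [-0.38, 0.48, 0], "jaw": 1, "turn": 0}, {"xyz": [-0.47, 0.6, 0], "jaw": 1, "turn": 0}]'

```text
clock: 5.77
position: [0.4499, -0.0201, 0.3882]
tool_rot: [0.0, 0.988, 0.153, 0.0]
wrist_force: [0.8, -0.3, 0.0]
finger_gap: 0.0634
grip_force: 22.5
```

send_rows --moves '[{"xyz": [-0.04, 0.06, 0], "jaw": 1, "turn": 0}, {"xyz": [-0.04, 0.06, 0], "jaw": 1, "turn": 0}, {"xyz": [-0.04, 0.06, 0.1], "jaw": 1, "turn": 0}, {"xyz": [-0.04, 0.06, 0.2], "jaw": 1, "turn": 0}, {"xyz": [-0.04, 0.06, 0.25], "jaw": 1, "turn": 0}]'

```text
clock: 6.18
position: [0.444, -0.0392, 0.3101]
tool_rot: [-0.0, 0.988, 0.153, -0.001]
wrist_force: [0.3, 1.0, -0.7]
finger_gap: 0.0641
grip_force: 22.5
```

```bash
python3 -c "
from h import *
mv([.44,-.06,.265])"
```

```text
t 6.18 pos [ 0.444  -0.0392  0.3101] yaw -72.4 -> xyz [-0.033, 0.062, 0.15] turn 0 gap 0.0641 F [ 0.3  1.  -0.7]
```

send_rows --moves '[{"xyz": [0, 0, 0.05], "jaw": 1, "turn": 0}, {"xyz": [0, 0, 0.1], "jaw": 1, "turn": 0}, {"xyz": [0, 0, 0.13], "jaw": 1, "turn": 0}, {"xyz": [0, 0, 0.14], "jaw": 1, "turn": 0}, {"xyz": [0, 0, 0.14], "jaw": 1, "turn": 0}]'

```text
clock: 6.6
position: [0.4449, -0.0391, 0.2709]
tool_rot: [-0.0, 0.988, 0.153, -0.001]
wrist_force: [0.8, 0.3, 0.4]
finger_gap: 0.0637
grip_force: 22.5
```

send_rows --moves '[{"xyz": [0, 0, 0.01], "jaw": 1, "turn": 0}, {"xyz": [0, 0, 0.01], "jaw": 1, "turn": 0}]'

```text
clock: 6.77
position: [0.4455, -0.0393, 0.2688]
tool_rot: [0.0, 0.988, 0.153, 0.0]
wrist_force: [0.2, 0.4, -0.6]
finger_gap: 0.064
grip_force: 22.5
```

send_rows --moves '[{"xyz": [0, 0, 0.01], "jaw": 1, "turn": 0}, {"xyz": [0, 0, 0.01], "jaw": 1, "turn": 0}]'

```text
clock: 6.93
position: [0.4454, -0.0393, 0.2654]
tool_rot: [0.0, 0.988, 0.153, 0.0]
wrist_force: [0.1, 0.2, -0.8]
finger_gap: 0.064
grip_force: 22.5
```

send_rows --moves '[{"xyz": [0, 0, 0.007], "jaw": 1, "turn": 0}, {"xyz": [0, 0, 0.007], "jaw": 1, "turn": 0}]'

```text
clock: 7.1
position: [0.4462, -0.0395, 0.2647]
tool_rot: [0.001, 0.988, 0.153, 0.001]
wrist_force: [-1.7, -1.6, 7.9]
finger_gap: 0.0643
grip_force: 21.2
```

Contact felt. Release and retreat.

send_rows --moves '[{"xyz": [0, 0, 0], "jaw": 0, "turn": 0}, {"xyz": [0, 0, 0], "jaw": 0, "turn": 0}, {"xyz": [0, 0, 0], "jaw": 0, "turn": 0}, {"xyz": [0, 0, 0], "jaw": 0, "turn": 0}, {"xyz": [0, 0, -0.05], "jaw": 0, "turn": 0}]'

```text
clock: 7.52
position: [0.444, -0.0394, 0.2761]
tool_rot: [-0.001, 0.988, 0.153, -0.002]
wrist_force: [-0.3, -1.8, 0.1]
finger_gap: 0.0852
grip_force: 0.0
```

send_rows --moves '[{"xyz": [0, 0, -0.12], "jaw": 0, "turn": 0}, {"xyz": [0, 0, -0.26], "jaw": 0, "turn": 0}, {"xyz": [0, 0, -0.4], "jaw": 0, "turn": 0}, {"xyz": [0, 0, -0.5], "jaw": 0, "turn": 0}, {"xyz": [0, 0, -0.5], "jaw": 0, "turn": 0}]'

```text
clock: 7.93
position: [0.4467, -0.0392, 0.4345]
tool_rot: [0.001, 0.988, 0.153, 0.004]
wrist_force: [0.1, 0.4, -1.2]
finger_gap: 0.085
grip_force: 0.0
```

```bash
python3 - <<'E'
from h import *
mv([.44,-.23,.42],-57)
for c,z in (("side",.297),("top",.297)):
    im=robot.grab_frame(c);cv2.imwrite(f"pics/{c}3.png",im[:,:,::-1])
    for d in robot.look_for(c,"left_cup")[:2]: print(c,d["p"],np.round(d["bbox"]),ray(c,*d["bbox"][:2],.25))
im=cv2.imread("pics/side3.png")[60:310,130:400];cv2.imwrite("pics/s3.png",cv2.resize(im,None,fx=2,fy=2))
E
```

```text
t 7.93 pos [ 0.4467 -0.0392  0.4345] yaw -72.4 -> xyz [-0.214, 0.599, 0.049] turn -0.085 gap 0.085 F [ 0.1  0.4 -1.2]
side 0.64 [314. 193.  24.  40.] [ 0.43472933 -0.0349927   0.25      ]
```

View pics/s3.png

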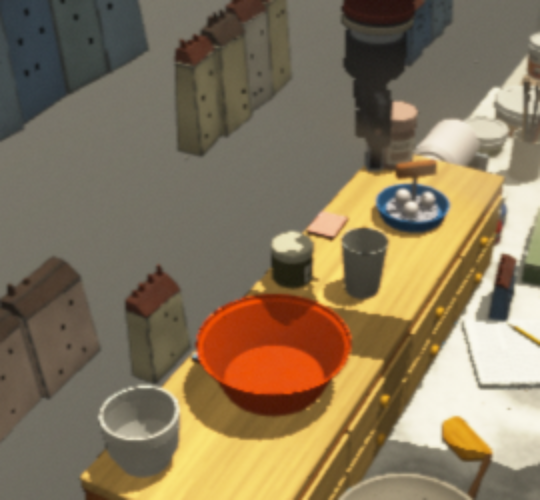

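The cup stands upright at crop (364,262), and bowl, jar and dish are unmoved. Next: above the carrier.

send_rows --moves '[{"xyz": [-0.34, 0.6, 0], "jaw": 0, "turn": -0.085}, {"xyz": [-0.34, 0.6, 0], "jaw": 0, "turn": -0.085}, {"xyz": [-0.34, 0.6, 0], "jaw": 0, "turn": -0.085}, {"xyz": [-0.34, 0.6, 0], "jaw": 0, "turn": -0.085}, {"xyz": [-0.34, 0.6, 0], "jaw": 0, "turn": -0.085}]'

```text
clock: 8.55
position: [0.4034, -0.2335, 0.4269]
tool_rot: [-0.001, 0.959, 0.284, -0.001]
wrist_force: [0.9, 0.3, 0.8]
finger_gap: 0.0855
grip_force: 0.0
```

send_rows --moves '[{"xyz": [0, 0, 0], "jaw": 0, "turn": 0}, {"xyz": [0, 0, 0], "jaw": 0, "turn": 0}, {"xyz": [0, 0, 0], "jaw": 0, "turn": 0}]'

```text
clock: 8.8
position: [0.4045, -0.2317, 0.4271]
tool_rot: [-0.001, 0.959, 0.283, -0.001]
wrist_force: [-0.2, -0.1, 1.0]
finger_gap: 0.0851
grip_force: 0.0
```

```bash
python3 - <<'E'
from h import *
mv([.395,-.245,.42],-57)
im=robot.grab_frame("wrist");cv2.imwrite("pics/w4.png",im[:,:,::-1])
for n,z in (("carrier_grip",.303),("rinse_dish",.231)):
    for d in robot.look_for("wrist",n)[:2]:
        b=d["bbox"];print(n,d["p"],np.round(b),ray("wrist",b[0],b[1],z).round(3))
E
```

```text
t 8.8 pos [ 0.4045 -0.2317  0.4271] yaw -57.1 -> xyz [-0.051, 0.02, 0.024] turn -0.0 gap 0.0851 F [-0.2 -0.1  1. ]
carrier_grip 0.95 [292. 210.  80. 104.] [ 0.407 -0.242  0.303]
carrier_grip 0.45 [ 93.  31. 132.  59.] [ 0.439 -0.063  0.303]
rinse_dish 0.75 [293. 197. 119. 116.] [ 0.401 -0.25   0.231]
```

View pics/w4.png

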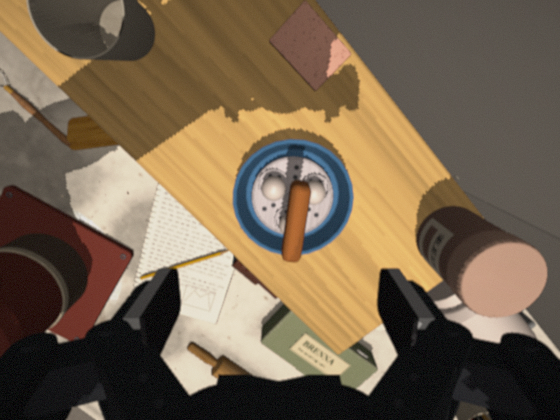

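The grip's top face spans (301,185) to (290,258), centred near (296,221). All three balls are in their pockets around (272,188), (316,188) and (295,215).

```bash
python3 - <<'E'
from h import *
im=cv2.imread("pics/w4.png");h=cv2.cvtColor(im,cv2.COLOR_BGR2HSV)
m=cv2.inRange(h,(3,130,70),(16,255,255));m[:165]=0;m[275:]=0;m[:,:270]=0;m[:,330:]=0
k=max(cv2.findContours(m,0,1)[0],key=cv2.contourArea);r=cv2.minAreaRect(k);print(r)
pts=cv2.boxPoints(r);pts=pts[np.argsort(pts[:,1])];a=pts[:2].mean(0);b=pts[2:].mean(0)
A=ray("wrist",*a,.301);B=ray("wrist",*b,.301);d=A-B
g=(A+B)/2;yaw=np.degrees(np.arctan2(d[1],d[0]));print(A,B,"len",np.linalg.norm(d),"c",g,"yaw",yaw,proj("top",g),"side",proj("side",g))
mv([g[0],g[1],.34],yaw-90)
E
```

```text
((295.3209533691406, 222.84280395507812), (19.758472442626953, 79.2982177734375), 7.594643592834473)
[ 0.42787142 -0.23599857  0.301     ] [ 0.36882807 -0.26571127  0.301     ] len 0.0660981212045395 c [ 0.39834974 -0.25085492  0.301     ] yaw 26.71315289550527 [368.56331263 248.20426028] side [337.0292326  141.05111233]
t 8.95 pos [ 0.405  -0.2308  0.428 ] yaw -56.9 -> xyz [-0.055, 0.044, 0.293] turn 0.035 gap 0.0854 F [-0.2 -0.3  0. ]
```

send_rows --moves '[{"xyz": [-0.06, 0.04, 0.1], "jaw": 0, "turn": 0.035}, {"xyz": [-0.06, 0.04, 0.2], "jaw": 0, "turn": 0.035}, {"xyz": [-0.06, 0.04, 0.28], "jaw": 0, "turn": 0.035}, {"xyz": [-0.06, 0.04, 0.28], "jaw": 0, "turn": 0.035}, {"xyz": [-0.06, 0.04, 0.28], "jaw": 0, "turn": 0.035}]'

```text
clock: 9.37
position: [0.396, -0.2509, 0.3442]
tool_rot: [-0.001, 0.973, 0.231, -0.001]
wrist_force: [0.1, 0.1, 1.6]
finger_gap: 0.0853
grip_force: 0.0
```

```bash
python3 - <<'E'
from h import *
im=robot.grab_frame("wrist")[:,:,::-1].copy();cv2.imwrite("pics/w5.png",im);h=cv2.cvtColor(im,cv2.COLOR_BGR2HSV)
m=cv2.inRange(h,(3,130,70),(16,255,255));m[:130]=0;m[330:]=0;m[:,:230]=0;m[:,340:]=0
k=max(cv2.findContours(m,0,1)[0],key=cv2.contourArea);r=cv2.minAreaRect(k);print(r)
pts=cv2.boxPoints(r);pts=pts[np.argsort(pts[:,1])];a=pts[:2].mean(0);b=pts[2:].mean(0)
A=ray("wrist",*a,.301);B=ray("wrist",*b,.301);d=A-B
g=(A+B)/2;yaw=np.degrees(np.arctan2(d[1],d[0]));print("len",np.linalg.norm(d),"c",g,"yaw",yaw)
mv([g[0],g[1],.291],yaw-90)
cv2.drawContours(im,[np.int32(cv2.boxPoints(r))],0,(0,255,0),1);cv2.imwrite("pics/w5b.png",im)
E
```

```text
((281.947265625, 244.47760009765625), (28.03620719909668, 113.31478881835938), 1.2188752889633179)
len 0.06626849980852653 c [ 0.39840503 -0.25277591  0.301     ] yaw 25.717670454450328
t 9.42 pos [ 0.3966 -0.2513  0.3456] yaw -63.3 -> xyz [0.003, 0.007, 0.182] turn 0.006 gap 0.0854 F [-0.2  0.1 -0.2]
```

View pics/w5b.png

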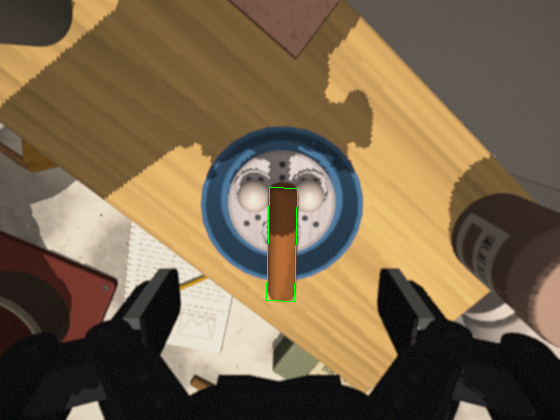

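Aligned: the grip box runs from (282,187) to (282,300), between the jaws. Descend and close gently.

send_rows --moves '[{"xyz": [0, 0.005, 0.06], "jaw": 0, "turn": 0.006}, {"xyz": [0, 0.005, 0.12], "jaw": 0, "turn": 0.006}, {"xyz": [0, 0.005, 0.18], "jaw": 0, "turn": 0.006}, {"xyz": [0, 0.005, 0.18], "jaw": 0, "turn": 0.006}, {"xyz": [0, 0.005, 0.18], "jaw": 0.3, "turn": 0.006}]'

```text
clock: 9.83
position: [0.3973, -0.2532, 0.2918]
tool_rot: [0.0, 0.975, 0.222, 0.0]
wrist_force: [0.5, -0.1, 0.7]
finger_gap: 0.0751
grip_force: 0.0
```

send_rows --moves '[{"xyz": [0, 0, 0], "jaw": 0.4, "turn": 0}, {"xyz": [0, 0, 0], "jaw": 0.5, "turn": 0}, {"xyz": [0, 0, 0], "jaw": 0.6, "turn": 0}, {"xyz": [0, 0, 0], "jaw": 0.65, "turn": 0}, {"xyz": [0, 0, 0], "jaw": 0.7, "turn": 0}]'

```text
clock: 10.25
position: [0.3969, -0.2533, 0.2908]
tool_rot: [0.0, 0.975, 0.221, 0.0]
wrist_force: [-0.4, 0.3, 0.5]
finger_gap: 0.0253
grip_force: 0.0
```

send_rows --moves '[{"xyz": [0, 0, 0], "jaw": 0.73, "turn": 0}, {"xyz": [0, 0, 0], "jaw": 0.76, "turn": 0}, {"xyz": [0, 0, 0], "jaw": 0.8, "turn": 0}, {"xyz": [0, 0, 0], "jaw": 0.84, "turn": 0}, {"xyz": [0, 0, 0], "jaw": 1, "turn": 0}]' --squeeze 40

```text
clock: 10.67
position: [0.3967, -0.2531, 0.2904]
tool_rot: [-0.0, 0.975, 0.221, -0.0]
wrist_force: [-1.2, 1.2, 3.1]
finger_gap: 0.0154
grip_force: 40.1
```

send_rows --moves '[{"xyz": [0, 0, 0], "jaw": 1, "turn": 0}, {"xyz": [0, 0, 0], "jaw": 1, "turn": 0}, {"xyz": [0, 0, 0], "jaw": 1, "turn": 0}]'

```text
clock: 10.92
position: [0.3967, -0.2531, 0.2904]
tool_rot: [-0.0, 0.975, 0.221, -0.0]
wrist_force: [-1.3, 2.4, 2.9]
finger_gap: 0.0155
grip_force: 40.3
```

send_rows --moves '[{"xyz": [0, 0, -0.01], "jaw": 1, "turn": 0}, {"xyz": [0, 0, -0.03], "jaw": 1, "turn": 0}, {"xyz": [0, 0, -0.055], "jaw": 1, "turn": 0}, {"xyz": [0, 0, -0.085], "jaw": 1, "turn": 0}, {"xyz": [0, 0, -0.12], "jaw": 1, "turn": 0}]'

```text
clock: 11.33
position: [0.3967, -0.2533, 0.3272]
tool_rot: [-0.0, 0.975, 0.221, -0.0]
wrist_force: [0.4, -0.9, -2.6]
finger_gap: 0.0156
grip_force: 39.5
```

send_rows --moves '[{"xyz": [0, 0, -0.035], "jaw": 1, "turn": 0}, {"xyz": [0, 0, -0.07], "jaw": 1, "turn": 0}, {"xyz": [0, 0, -0.105], "jaw": 1, "turn": 0}, {"xyz": [0, 0, -0.14], "jaw": 1, "turn": 0}, {"xyz": [0, 0, -0.175], "jaw": 1, "turn": 0}]'

```text
clock: 11.75
position: [0.3967, -0.2533, 0.38]
tool_rot: [0.0, 0.975, 0.221, 0.0]
wrist_force: [-0.5, 0.2, -4.8]
finger_gap: 0.0155
grip_force: 39.5
```

send_rows --moves '[{"xyz": [0, 0, -0.035], "jaw": 1, "turn": 0}, {"xyz": [0, 0, -0.07], "jaw": 1, "turn": 0}, {"xyz": [0, 0, -0.095], "jaw": 1, "turn": 0}, {"xyz": [0, 0, -0.11], "jaw": 1, "turn": 0}, {"xyz": [0, 0, -0.115], "jaw": 1, "turn": 0}]'

```text
clock: 12.17
position: [0.397, -0.2534, 0.4142]
tool_rot: [0.0, 0.975, 0.221, 0.0]
wrist_force: [0.6, -0.5, -3.3]
finger_gap: 0.0156
grip_force: 39.5
```

```bash
python3 - <<'E'
from h import *
mv([.517,.175,.42])
im=robot.grab_frame("side");cv2.imwrite("pics/s6.png",cv2.resize(im[60:310,130:400],None,fx=2,fy=2)[:,:,::-1])
E
```

```text
t 12.17 pos [ 0.397  -0.2534  0.4142] yaw -64.4 -> xyz [0.977, -1.116, -0.02] turn 0 gap 0.0156 F [ 0.6 -0.5 -3.3]
```

View pics/s6.png

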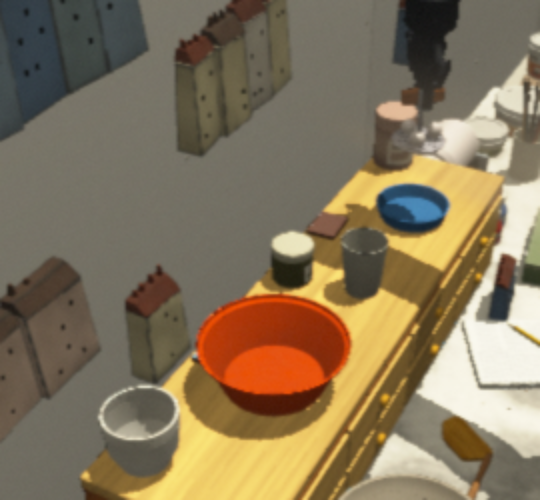

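The carrier is lifted level at crop (425,140) with its balls on it, and the dish is empty and in place. Traversing smoothly to the bowl.

send_rows --moves '[{"xyz": [0.009, -0.01, 0], "jaw": 1, "turn": 0}, {"xyz": [0.026, -0.03, 0], "jaw": 1, "turn": 0}, {"xyz": [0.053, -0.06, 0], "jaw": 1, "turn": 0}, {"xyz": [0.088, -0.1, 0], "jaw": 1, "turn": 0}, {"xyz": [0.132, -0.15, 0], "jaw": 1, "turn": 0}]'

```text
clock: 12.63
position: [0.4131, -0.1945, 0.4129]
tool_rot: [-0.0, 0.975, 0.221, -0.0]
wrist_force: [-0.6, -0.5, -2.9]
finger_gap: 0.0154
grip_force: 39.5
```

send_rows --moves '[{"xyz": [0.055, -0.063, 0], "jaw": 1, "turn": 0}, {"xyz": [0.11, -0.126, 0], "jaw": 1, "turn": 0}, {"xyz": [0.165, -0.188, 0], "jaw": 1, "turn": 0}, {"xyz": [0.22, -0.251, 0], "jaw": 1, "turn": 0}, {"xyz": [0.275, -0.314, 0], "jaw": 1, "turn": 0}]'

```text
clock: 13.05
position: [0.4469, -0.0723, 0.4131]
tool_rot: [-0.0, 0.975, 0.222, -0.0]
wrist_force: [0.7, -0.6, -2.9]
finger_gap: 0.0154
grip_force: 39.5
```

send_rows --moves '[{"xyz": [0.055, -0.063, 0], "jaw": 1, "turn": 0}, {"xyz": [0.11, -0.126, 0], "jaw": 1, "turn": 0}, {"xyz": [0.165, -0.188, 0], "jaw": 1, "turn": 0}, {"xyz": [0.22, -0.251, 0], "jaw": 1, "turn": 0}, {"xyz": [0.275, -0.314, 0], "jaw": 1, "turn": 0}]'

```text
clock: 13.47
position: [0.4802, 0.0483, 0.4132]
tool_rot: [-0.0, 0.975, 0.222, -0.0]
wrist_force: [0.5, 0.0, -3.1]
finger_gap: 0.0156
grip_force: 39.5
```

send_rows --moves '[{"xyz": [0.055, -0.063, 0], "jaw": 1, "turn": 0}, {"xyz": [0.105, -0.12, 0], "jaw": 1, "turn": 0}, {"xyz": [0.145, -0.165, 0], "jaw": 1, "turn": 0}, {"xyz": [0.175, -0.2, 0], "jaw": 1, "turn": 0}, {"xyz": [0.19, -0.22, 0], "jaw": 1, "turn": 0}]'

```text
clock: 13.88
position: [0.5029, 0.133, 0.413]
tool_rot: [-0.001, 0.975, 0.223, -0.0]
wrist_force: [-0.0, -0.6, -2.7]
finger_gap: 0.0153
grip_force: 39.5
```

```bash
python3 -c "
from h import *
mv([.523,.176,.42])"
```

```text
t 13.88 pos [0.5029 0.133  0.413 ] yaw -64.2 -> xyz [0.123, -0.1, -0.023] turn 0 gap 0.0153 F [-0.  -0.6 -2.7]
```

send_rows --moves '[{"xyz": [0.03, -0.025, 0], "jaw": 1, "turn": 0}, {"xyz": [0.065, -0.055, 0], "jaw": 1, "turn": 0}, {"xyz": [0.095, -0.08, 0], "jaw": 1, "turn": 0}, {"xyz": [0.115, -0.095, 0], "jaw": 1, "turn": 0}, {"xyz": [0.12, -0.1, 0], "jaw": 1, "turn": 0}]'

```text
clock: 14.3
position: [0.5229, 0.1736, 0.413]
tool_rot: [-0.0, 0.975, 0.222, -0.0]
wrist_force: [-0.7, -1.5, -2.8]
finger_gap: 0.0159
grip_force: 39.5
```

```bash
python3 - <<'E'
from h import *
im=robot.grab_frame("wrist");cv2.imwrite("pics/w7.png",im[:,:,::-1])
h=cv2.cvtColor(im[:,:,::-1].copy(),cv2.COLOR_BGR2HSV)
m=cv2.inRange(h,(2,170,60),(12,255,255));m=cv2.morphologyEx(m,cv2.MORPH_OPEN,np.ones((3,3)))
k=max(cv2.findContours(m,0,1)[0],key=cv2.contourArea);k=cv2.convexHull(k)
e=cv2.fitEllipse(k);print(cv2.boundingRect(k),e,ray("wrist",*e[0],.275).round(4))
mv([.523,.176,.325])
E
```

```text
(154, 70, 239, 220) ((272.9341735839844, 185.4761962890625), (230.86663818359375, 238.39808654785156), 97.1834945678711) [0.5319 0.1823 0.275 ]
t 14.35 pos [0.5229 0.1733 0.413 ] yaw -64.4 -> xyz [0.004, -0.008, 0.294] turn 0 gap 0.0153 F [ 0.2 -0.4 -2.6]
```

View pics/w7.png

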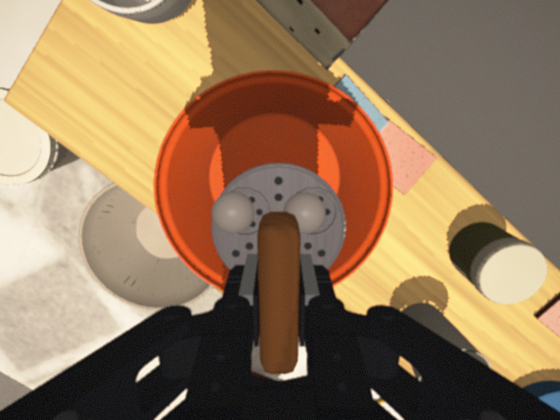

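The bowl rim is centred at about (273,185) and the carrier's plate hangs level over it, with two balls visible in their pockets. I'll shift slightly to (0.525, 0.179) and lower.

send_rows --moves '[{"xyz": [0.005, -0.005, 0.01], "jaw": 1, "turn": 0}, {"xyz": [0.01, -0.01, 0.03], "jaw": 1, "turn": 0}, {"xyz": [0.015, -0.015, 0.06], "jaw": 1, "turn": 0}, {"xyz": [0.015, -0.015, 0.095], "jaw": 1, "turn": 0}, {"xyz": [0.015, -0.015, 0.13], "jaw": 1, "turn": 0}]'

```text
clock: 14.77
position: [0.5251, 0.178, 0.3729]
tool_rot: [0.0, 0.975, 0.221, -0.0]
wrist_force: [-0.0, -1.0, -2.5]
finger_gap: 0.0154
grip_force: 39.6
```

send_rows --moves '[{"xyz": [0, 0, 0.035], "jaw": 1, "turn": 0}, {"xyz": [0, 0, 0.07], "jaw": 1, "turn": 0}, {"xyz": [0, 0, 0.1], "jaw": 1, "turn": 0}, {"xyz": [0, 0, 0.13], "jaw": 1, "turn": 0}, {"xyz": [0, 0, 0.15], "jaw": 1, "turn": 0}]'

```text
clock: 15.18
position: [0.5251, 0.1781, 0.328]
tool_rot: [0.0, 0.975, 0.221, -0.0]
wrist_force: [-0.3, -0.3, -2.8]
finger_gap: 0.0156
grip_force: 39.5
```

send_rows --moves '[{"xyz": [0, 0, 0.015], "jaw": 1, "turn": 0}, {"xyz": [0, 0, 0.025], "jaw": 1, "turn": 0}, {"xyz": [0, 0, 0.03], "jaw": 1, "turn": 0}, {"xyz": [0, 0, 0.03], "jaw": 1, "turn": 0}, {"xyz": [0, 0, 0.03], "jaw": 1, "turn": 0}]'

```text
clock: 15.6
position: [0.5254, 0.1784, 0.3207]
tool_rot: [-0.0, 0.975, 0.221, 0.0]
wrist_force: [-0.1, -0.2, -2.3]
finger_gap: 0.0154
grip_force: 39.5
```

```bash
python3 - <<'E'
from h import *
mv([.525,.179,.32])
im=robot.grab_frame("side");cv2.imwrite("pics/s8.png",cv2.resize(im[110:310,170:380],None,fx=2.8,fy=2.8,interpolation=3)[:,:,::-1])
E
```

```text
t 15.6 pos [0.5254 0.1784 0.3207] yaw -64.4 -> xyz [-0.0, -0.002, 0.002] turn 0 gap 0.0154 F [-0.1 -0.2 -2.3]
```

View pics/s8.png

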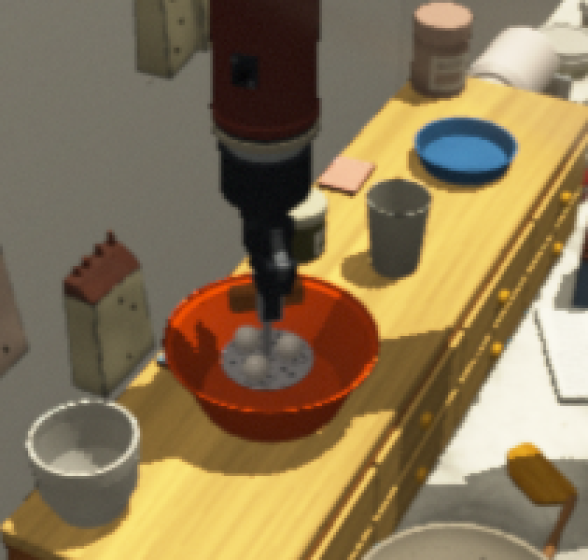

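The plate hangs centred and level inside the bowl at crop (267,360). All three balls are seated, the cup stands upright at (397,230), and the dish is in place.

```bash
python3 -c "
from h import *
print(robot.hand_in())"
```

```text
the job is handed in; nothing more can be done
None
```

The job is handed in at 15.6 s with no verdict returned: the cup stands upright on the chest, and the carrier is gripped level over the middle of the bowl, plate below the rim, all three balls in their pockets.

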